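Screw the lid on the leaning token jar

ROBOT

A 6-joint arm with a two-finger parallel gripper is mounted at the origin on the work surface. World frame = base frame: x ahead of the robot, y to its left, z up, the work surface at z = 0. Lengths are in mm, angles in rad, forces in N, time in s.
With the tool pointing down it reaches from about 275 to 825 mm from the base axis. Payload 5.2 kg.
Tool frame: the origin (TCP) lies at the very end of the fingers, on their centre line; the grasp point (between the pads) lies 19 mm behind it; z points along the fingers, y is the direction in which the jaws open and shut (so a half turn about z gives the same grasp; the last joint's range is limited). The gripper opens to 93 mm and grips with 3 to 60 N. Pads are 15 mm wide; open, the fingers measure 128 mm over their backs; the gripper's body (75 mm by 188 mm) begins 65 mm behind the grasp point.
Start: joints at [-1.475, 0.259, 1.535, -0, 1.348, -0.203], TCP at [161.926, -525.628, 218.653] pointing down, gripper open.
Joint ranges: [-3.14, 3.14], [-0.91, 2.08], [0.19, 2.58], [-1.22, 4.36], [0.22, 2.71], [-3.12, 3.12]. Speed limits (rad/s): [2.57, 2.57, 3.14, 3.14, 3.14, 3.14].

INTERFACE

Orientations are given as [roll, pitch, yaw] about the fixed x, y, z axes, in that order (R = Rz(yaw) Ry(pitch) Rx(roll)).
In Python, from bench import robot gives the robot as it stands. The module is installed in compiled form; this text tells all that it offers. Calls block until the motion is done:
- robot.move_ptp(position, orientation): joint-space move of the TCP to a pose.
- robot.move_linear(position, ori=None, speed=150, f_stop=None): straight line of the TCP; ori=None keeps the orientation; speed is the mean speed in mm/s. With f_stop (N) it stops when the force on the tool has changed by that much, and returns True; else False.
- robot.move_j(angles): joint-space move.
- robot.move_gripper(opening): opening from 0.0 (shut) to 1.0 (fully open); the grip force is fixed at half the most; returns when the fingers have stopped.
- robot.sleep(seconds).
- robot.inverse_kinematics(position, orientation): joint angles nearest the present ones, or None.
- robot.get_image(name): name is "scene" or "top" or "wrist"; returns a dict with "img" (480x640x3 uint8, blue, green, red), "fovy" (degrees; the focal length in pixels is half the picture's height over the tangent of half this angle, whatever the lens; pixels are square), "cx", "cy" (the principal point, pixels), "k1" (the pictures are not rectified: a ray, as slopes to the right and down, at radius r is drawn at 1 + k1 r^2 times it, then the intrinsics apply), "eye" and "orientation" of the camera in the world. Camera axes: x right, y down, z forward; pixel columns grow to the right and rows downward; lengths in mm; the calibration is good to about 2 mm. A picture is of the moment at which its call begins. There is no depth.
A pose or a line that the arm cannot do raises robot.MotionError and nothing moves.
- robot.hand_in(): hands the job in, once; it reports no verdict.
Readings, each from a call of its own:
- robot.current_t(): time.
- robot.current_qpos(): joint angles.
- robot.current_joint_vel(): joint speeds.
- robot.current_joint_efforts(): joint torques, N m.
- robot.current_tcp_pos(): TCP position.
- robot.current_eef_rot(): TCP orientation.
- robot.current_contact_force(): force on the tool from outside, world axes, zero at the start.
- robot.current_ft_torque(): the same for the moment, N m.
- robot.current_gripper_width(): opening from 0.0 (shut) to 1.0 (fully open).
Only numpy, scipy, OpenCV 4.12 (cv2) and the standard library are available. Lean on these libraries where they do the work, as an engineer would, in place of code of your own. Each camera call takes 0.05 s, during which the arm holds its last target.

TASK

The blue screw lid belongs on the square token jar that leans in the plywood stand. Set the lid level on the jar's neck, turn it back (anticlockwise) until it drops in at the thread starts, then screw it clockwise until it comes up firm against its stop with the seal pressed down, and let go. Leave the dice, bowl, caddy and token chest where they stand.

Things in the scene. Friction and masses are not known exactly. Their poses are not given: they have to be found in the camera images.
- stand: fixed stand of pale birch plywood that holds the jar; foot 190 (x) by 126 (y) mm. Origin: centre of its underside on the shelf. The jar in it leans 30 degrees from upright towards the stand's own -x side, which faces roughly to the robot; the mouth lies above a point 40 mm from the origin towards -x. Its boards end well below the jar's shoulder.
- jar_mouth (a point): centre of the jar's open mouth, on the rim of its white neck; z points out of the mouth along the jar's axis, 30 degrees from vertical; 188 mm above the shelf. Neck: 49 mm outside diameter, 33 mm long from rim down to a sloping shoulder (the lid's edge ends 8 mm above it). On the rim lies a soft grey seal ring, its top 4 mm above the rim; it gives about 3 N per mm, some 10 N when the lid is home.
- jar_thread (a point): point on the jar's axis 12 mm below the rim, level with the thread starts. Three ridges, 58 mm across, each 75 degrees long: from its start it falls 5 mm clockwise (seen from outside) over 60 degrees, then runs level to an upright stop rib as high as the start. Between a rib and the next start a 40 degree gap lets a lug drop in. Where the starts lie around the neck is not known.
- jar: square clear jar full of wooden discs, body 94 x 94 mm, 105 mm tall, then shoulder and neck, 150 mm to the rim; origin at the centre of its underside, z along its axis. Fixed in the stand: it cannot turn.
- lid_center (a point): centre of the blue round screw lid, half-way up its axis; z points out of its closed top. 66 mm outside diameter, 30 mm high. It starts on the shelf, open side down. Height of this point along the jar's axis from jar_mouth: lugs on top of the ridges -2 to +4 mm; dropped in at the starts, on the seal, -7 mm; screwed home at the stop, -10 mm.
- lid: the same lid (50 to 85 g), origin at the centre of its open underside. Three inner lugs, 13 degrees long, at the skirt's bottom edge, at an unknown turn; 1.3 mm play on the neck. Lying on the ridges: clockwise only runs against a rib; turning back takes up to 95 degrees (more if the hand slips), rising up to 5 mm, to the drop. From the drop to the stop: 75 to 100 degrees clockwise. The thread holds where left.
- caddy: black plastic game caddy with a latch and a carrying handle, 120 x 190 x 125 mm, loose; origin at the centre of its underside. Leave alone.
- bowl: stainless steel bowl of wooden discs, 150 mm across, 55 mm high, loose; origin at the centre of its underside. Leave alone.
- chest: green token chest, 120 (x) by 190 (y) by 150 mm high, fixed, with three sliding drawers and brass knobs on its -x side; origin at the centre of its underside. Leave alone.
- chest_drawer0 (a joint): top drawer of the token chest, metres pulled out (0 shut)
- chest_drawer1 (a joint): middle drawer of the token chest, metres pulled out (0 shut)
- chest_drawer2 (a joint): bottom drawer of the token chest, metres pulled out (0 shut)
- die_a_center (a point): centre of a red silicone die, 44 mm cube with white pips, loose. Leave alone.
- die_b_center (a point): centre of the other red silicone die, 44 mm cube, loose. Leave alone.

How it is judged (in metres and radians):
On the way, in this order (a step that is already met when the one before it is completed fails the run):
1. the lid is held level over the jar's neck, open side down, not yet dropped in (x of lid_center in the frame of jar_mouth between -0.004 and 0.004 m and y of lid_center in the frame of jar_mouth between -0.004 and 0.004 m and z of lid_center in the frame of jar_mouth between -0.004 and 0.025 m and angle between the z axis of lid_center and the z axis of jar_mouth, either way round below 0.12 rad and angle between lid_center's own z axis and vertical below 1.2 rad), for 0.1 s.
2. the lid has dropped in level at the thread starts (x of lid_center in the frame of jar_mouth between -0.004 and 0.004 m and y of lid_center in the frame of jar_mouth between -0.004 and 0.004 m and z of lid_center in the frame of jar_mouth below -0.0055 m and angle between the z axis of lid_center and the z axis of jar_mouth, either way round below 0.08 rad and angle between lid_center's own z axis and vertical below 1.2 rad), for 0.1 s.
At the end, for the whole second after the job is handed in: The lid stays on by itself, at rest: its centre within 3 mm of the jar's axis, level on the neck within 3.4 degrees, and screwed down so that its centre lies 9 to 13 mm below the jar_mouth point along the jar's axis (10 at the stop; dropped in but not screwed, 7) (x of lid_center in the frame of jar_mouth between -0.003 and 0.003 m and y of lid_center in the frame of jar_mouth between -0.003 and 0.003 m and z of lid_center in the frame of jar_mouth between -0.013 and -0.009 m and angle between the z axis of lid_center and the z axis of jar_mouth, either way round below 0.06 rad and angle between lid_center's own z axis and vertical below 1.2 rad and linear speed of lid below 0.01 m/s); the robot touches nothing.
It fails at once if the black caddy is moved more than 20 mm (distance of caddy from where it was at the start of the episode above 0.02 m).
It fails at once if the steel bowl is moved more than 20 mm (distance of bowl from where it was at the start of the episode above 0.02 m).
It fails at once if a die is moved more than 20 mm (distance of any of die_a_center, die_b_center from where it was at the start of the episode above 0.02 m).
It fails at once if a drawer of the token chest is pulled out more than 15 mm (value of joint any of chest_drawer0, chest_drawer1, chest_drawer2 above 0.015 m).
It also fails if it takes over 72 s, if anything falls off the work surface, if the arm or the gripper's body presses on something with over 40 N, if the wrist force passes 120 N, or if a joint passes its speed limit or range.

## Working session

There is one attempt and no reset: what is moved stays moved. The work goes in short steps, each a Python script; the robot and the scene stay as the last script left them, time stands still between calls to the robot, and variables do not carry over. Pictures are saved under pics/ and viewed, and the job is handed in when it is done.

```bash
mkdir -p pics; cat > h.py <<'E'
import numpy as np, cv2
from bench import robot
from scipy.spatial.transform import Rotation as R
def snap(n,f):
    d=robot.get_image(n); cv2.imwrite('pics/'+f,d['img']); return d
E
python3 - <<'E'
from h import *
import pickle
for n in ['scene','top','wrist']:
    d=snap(n,n+'0.png'); pickle.dump(d,open(n+'0.pkl','wb'))
    print(n,{k:v for k,v in d.items() if k!='img'})
print(robot.current_t(),robot.current_tcp_pos(),robot.current_eef_rot())
E
```

```text
scene {'fovy': 44.73920672617149, 'cx': 321.7065271788157, 'cy': 235.0865964431248, 'k1': -0.19312752364712485, 'eye': array([1552.46475694, -279.12960655, 1253.37221762]), 'orientation': array([-2.3989456 ,  0.01644235,  1.27367675])}
top {'fovy': 50.94047839182139, 'cx': 319.86629808572997, 'cy': 235.613501807733, 'k1': -0.013346380092217457, 'eye': array([ 357.51432033,  -11.79127025, 1215.09225282]), 'orientation': array([-2.93339402e+00,  1.08312719e-03, -1.53109113e+00])}
wrist {'fovy': 62.07926951063516, 'cx': 324.9587830016505, 'cy': 246.26766035428886, 'k1': -0.06646506836531355, 'eye': array([ 237.78964375, -501.88732932,  384.48077553]), 'orientation': array([ 2.85309298e+00,  2.01601492e-03, -1.27179275e+00])}
0.15 [ 161.90710186 -525.18886388  218.01539084] [-3.14019396e+00 -3.01843538e-04  2.98808884e-01]
```

View pics/scene0.png

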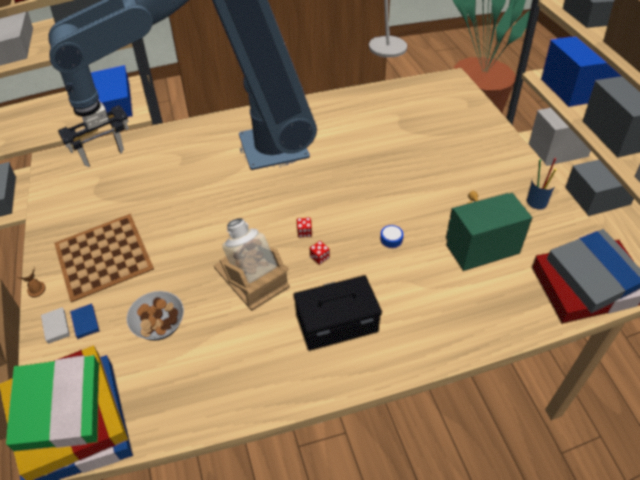

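View pics/top0.png

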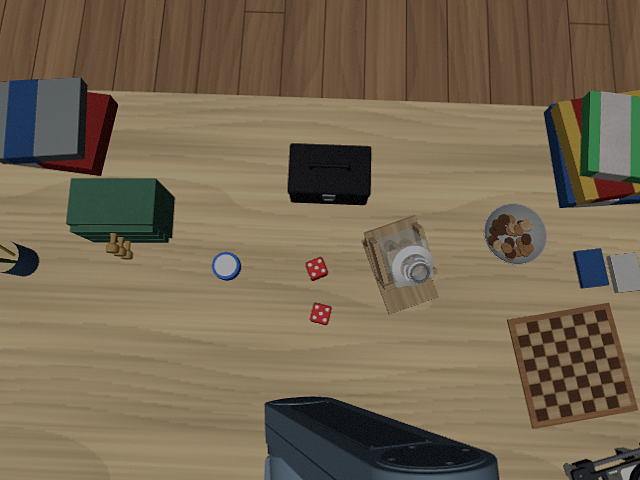

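View pics/wrist0.png

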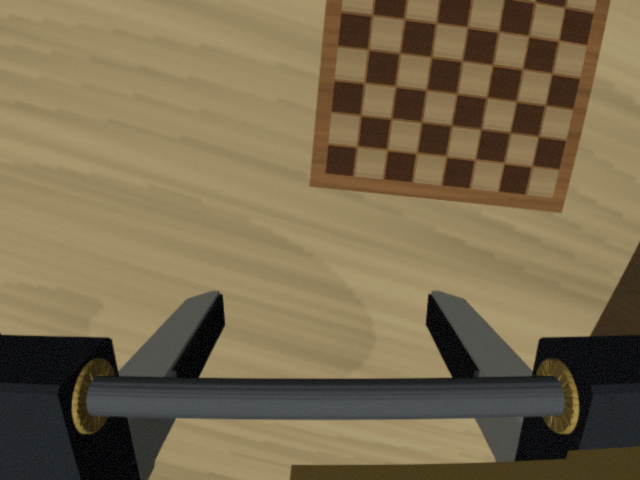

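The scene view shows the lid at (391,236), the jar neck at (236,224) and the dice at (304,226) and (319,251). The top view shows the lid at (227,266), the mouth near (418,270), the stand's foot around (400,262), and the dice at (316,268) and (320,313). Next I'll triangulate roughly.

```bash
cat >> h.py <<'E'
def ray(d,uv):
    uv=np.atleast_2d(np.asarray(uv,float))
    f=240/np.tan(np.radians(d['fovy'])/2)
    K=np.array([[f,0,d['cx']],[0,f,d['cy']],[0,0,1]])
    s=(uv-[d['cx'],d['cy']])/f; x=s.copy()
    for _ in range(30): x=s/(1+d['k1']*(x**2).sum(1,keepdims=True))
    v=np.c_[x,np.ones(len(x))]; v/=np.linalg.norm(v,axis=1,keepdims=True)
    return v@R.from_euler('xyz',d['orientation']).as_matrix().T
def onz(d,uv,z):
    v=ray(d,uv); e=np.asarray(d['eye']); return e+v*((z-e[2])/v[:,2])[:,None]
def proj(d,P):
    P=np.atleast_2d(P); f=240/np.tan(np.radians(d['fovy'])/2)
    c=(P-d['eye'])@R.from_euler('xyz',d['orientation']).as_matrix()
    s=c[:,:2]/c[:,2:]; s=s*(1+d['k1']*(s**2).sum(1,keepdims=True))
    return s*f+[d['cx'],d['cy']]
def tri(obs):
    A=np.zeros((3,3));b=np.zeros(3)
    for d,uv in obs:
        v=ray(d,uv)[0]; M=np.eye(3)-np.outer(v,v); A+=M; b+=M@d['eye']
    p=np.linalg.solve(A,b)
    return p,[float(np.linalg.norm(np.cross(p-d['eye'],ray(d,uv)[0]))) for d,uv in obs]
E
cat > a.py <<'E'
from h import *
import pickle
s=pickle.load(open('scene0.pkl','rb'));t=pickle.load(open('top0.pkl','rb'))
def blue(d,box):
    hsv=cv2.cvtColor(d['img'],cv2.COLOR_BGR2HSV)
    m=cv2.inRange(hsv,(105,120,60),(130,255,255)); k=np.zeros_like(m); x0,y0,x1,y1=box;k[y0:y1,x0:x1]=m[y0:y1,x0:x1]
    c=max(cv2.findContours(k,cv2.RETR_EXTERNAL,cv2.CHAIN_APPROX_NONE)[0],key=cv2.contourArea)
    return cv2.fitEllipse(cv2.convexHull(c)),cv2.boundingRect(c)
def white(d,box):
    x0,y0,x1,y1=box
    hsv=cv2.cvtColor(d['img'],cv2.COLOR_BGR2HSV)[y0:y1,x0:x1]
    m=cv2.inRange(hsv,(0,0,150),(180,90,255)); b=cv2.moments(m,True)
    return (b['m10']/b['m00']+x0,b['m01']/b['m00']+y0)
bs=blue(s,(370,215,415,255));bt=blue(t,(205,245,250,290));print(bs,bt)
ws=white(s,(382,226,401,243));wt=white(t,(215,255,240,279));print(ws,wt)
print('lid',tri([(s,ws),(t,wt)]),onz(t,wt,30))
print('mouth',tri([(s,(235.5,222)),(t,(419,271))]))
print('dice',onz(t,[(316,268),(320,313)],22))
print('stand',onz(t,[(362,236),(414,216),(438,298),(391,313)],10))
print('caddy',onz(t,[(290,198),(371,203)],60))
cv2.imwrite('pics/topz.png',cv2.resize(t['img'][200:330,340:460],None,fx=5,fy=4.6*1,interpolation=cv2.INTER_CUBIC)[:600])
E
python3 a.py
```

```text
(((391.461669921875, 235.2821807861328), (21.383670806884766, 22.51108169555664), 3.499220132827759), (381, 233, 22, 14)) (((225.50840759277344, 265.3636474609375), (27.09030532836914, 27.65403938293457), 36.47345733642578), (212, 252, 28, 28))
(391.49367088607596, 232.0084388185654) (225.18133333333333, 264.712)
lid (array([527.44070452, 221.013266  ,  35.80516271]), [0.6681720294559623, 0.6681720294559041]) [[528.11681071 221.4901216   30.        ]]
mouth (array([ 507.26657194, -206.67164275,  194.4184299 ]), [0.559606535614129, 0.5596065356140592])
dice [[529.96997417   5.59291165  22.        ]
 [424.00699045  -8.17025211  22.        ]]
stand [[ 614.94932949 -103.32239837   10.        ]
 [ 670.3961146  -230.33053608   10.        ]
 [ 471.08090323 -287.80925191   10.        ]
 [ 431.29315396 -176.18405075   10.        ]]
caddy [[ 689.95903732   73.8401638    60.        ]
 [ 685.22420423 -119.10215037   60.        ]]
```

View pics/topz.png

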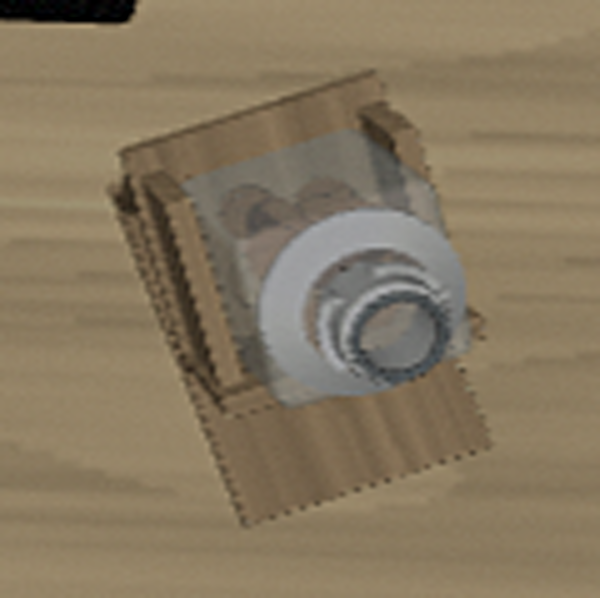

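```bash
cat >> h.py <<'E'
def axis(yaw): 
    return np.array([-.5*np.cos(yaw),-.5*np.sin(yaw),np.sqrt(.75)])
def toolR(a,phi):
    # tool z=-a ; tool x rotated phi about tool z from 'up-slope' ref
    z=-a; x0=np.array([0,0,1.])-z*z[2]; x0/=np.linalg.norm(x0); y0=np.cross(z,x0)
    x=np.cos(phi)*x0+np.sin(phi)*y0
    return np.c_[x,np.cross(z,x),z]
def eul(M): return R.from_matrix(M).as_euler('xyz')
E
python3 - <<'E'
from h import *
m=np.array([507,-207,190.]); a=axis(np.radians(18))
for dep in (0,120):
  for p in range(-180,180,30):
    q=robot.inverse_kinematics(m+a*(dep),eul(toolR(a,np.radians(p))))
    print(dep,p,None if q is None else np.round(q,2))
for y in np.arange(-3,3.2,.5):
    q=robot.inverse_kinematics([527,221,60],[np.pi,0,y]); print(y,None if q is None else np.round(q,2))
E
```

```text
0 -180 None
0 -150 [-0.93  0.11  1.93  0.59  1.01 -2.59]
0 -120 [-0.93  0.11  1.93  0.59  1.01 -2.07]
0 -90 [-0.93  0.11  1.93  0.59  1.01 -1.55]
0 -60 [-0.93  0.11  1.93  0.59  1.01 -1.02]
0 -30 [-0.93  0.11  1.93  0.59  1.01 -0.5 ]
0 0 [-0.93  0.11  1.93  0.59  1.01  0.02]
0 30 [-0.93  0.11  1.93  0.59  1.01  0.55]
0 60 [-0.93  0.11  1.93  0.59  1.01  1.07]
0 90 [-0.93  0.11  1.93  0.59  1.01  1.59]
0 120 [-0.93  0.11  1.93  0.59  1.01  2.12]
0 150 [-0.93  0.11  1.93  0.59  1.01  2.64]
120 -180 [-1.08 -0.05  1.82  0.53  1.31 -3.09]
120 -150 [-1.08 -0.05  1.82  0.53  1.31 -2.57]
120 -120 [-1.08 -0.05  1.82  0.53  1.31 -2.05]
120 -90 [-1.08 -0.05  1.82  0.53  1.31 -1.52]
120 -60 [-1.08 -0.05  1.82  0.53  1.31 -1.  ]
120 -30 [-1.08 -0.05  1.82  0.53  1.31 -0.47]
120 0 [-1.08 -0.05  1.82  0.53  1.31  0.05]
120 30 [-1.08 -0.05  1.82  0.53  1.31  0.57]
120 60 [-1.08 -0.05  1.82  0.53  1.31  1.1 ]
120 90 [-1.08 -0.05  1.82  0.53  1.31  1.62]
120 120 [-1.08 -0.05  1.82  0.53  1.31  2.14]
120 150 [-1.08 -0.05  1.82  0.53  1.31  2.67]
-3.0 [ 0.2   0.45  1.68  0.    1.01 -1.51]
-2.5 [ 0.2   0.45  1.68  0.    1.01 -2.01]
-2.0 [ 0.2   0.45  1.68  0.    1.01 -2.51]
-1.5 [ 0.2   0.45  1.68 -0.    1.01 -3.01]
-1.0 [ 0.2   0.45  1.68 -0.    1.01  2.77]
-0.5 [ 0.2   0.45  1.68 -0.    1.01  2.27]
0.0 [ 0.2   0.45  1.68 -0.    1.01  1.77]
0.5 [ 0.2   0.45  1.68 -0.    1.01  1.27]
1.0 [ 0.2   0.45  1.68 -0.    1.01  0.77]
1.5 [ 0.2   0.45  1.68 -0.    1.01  0.27]
2.0 [ 0.2   0.45  1.68 -0.    1.01 -0.23]
2.5 [ 0.2   0.45  1.68  0.    1.01 -0.73]
3.0 [ 0.2   0.45  1.68  0.    1.01 -1.23]
```

```bash
python3 - <<'E'
from h import *
import pickle
w=pickle.load(open('wrist0.pkl','rb'))
p=robot.current_tcp_pos(); M=R.from_euler('xyz',robot.current_eef_rot()).as_matrix()
for d in (-19,0,50,100,150,200): print(d,proj(w,p+M[:,2]*d))
Rc=R.from_euler('xyz',w['orientation']).as_matrix()
print('cam in tool',M.T@(w['eye']-p),'\n',M.T@Rc)
E
```

```text
-19 [[325.5383037  329.08949354]]
0 [[325.50664381 309.07435653]]
50 [[325.44661615 271.38688978]]
100 [[325.40690314 246.6360787 ]]
150 [[325.37872683 229.16146296]]
200 [[325.35771287 216.17480476]]
cam in tool [ 7.94298174e+01 -1.63333297e-01 -1.66441351e+02] 
 [[ 1.94084934e-04 -9.58585767e-01 -2.84803948e-01]
 [ 9.99999791e-01  3.61877928e-04 -5.36530966e-04]
 [ 6.17375210e-04 -2.84803784e-01  9.58585637e-01]]
```

```bash
python3 - <<'E'
from h import *
import pickle
m=np.array([507,-207,190.]); a=axis(np.radians(18))
for i,p in enumerate((-90,0,90)):
    robot.move_ptp(m+a*80,eul(toolR(a,np.radians(p)))); robot.sleep(.15)
    d=snap('wrist',f'j{i}.png'); d['tcp']=robot.current_tcp_pos(); d['rot']=robot.current_eef_rot()
    pickle.dump(d,open(f'j{i}.pkl','wb')); print(robot.current_t(),d['tcp'],d['eye'])
E
```

```text
1.925 [ 468.8444533  -220.01094584  259.16836488] [ 365.36461653 -169.93937505  403.51452897]
3.525 [ 468.96279818 -219.38651727  259.30087169] [ 455.36925726 -223.61354544  443.29605886]
5.125 [ 468.9611284  -219.36490389  259.27347982] [ 414.53338474 -320.44550465  403.60067042]
```

View pics/j0.png

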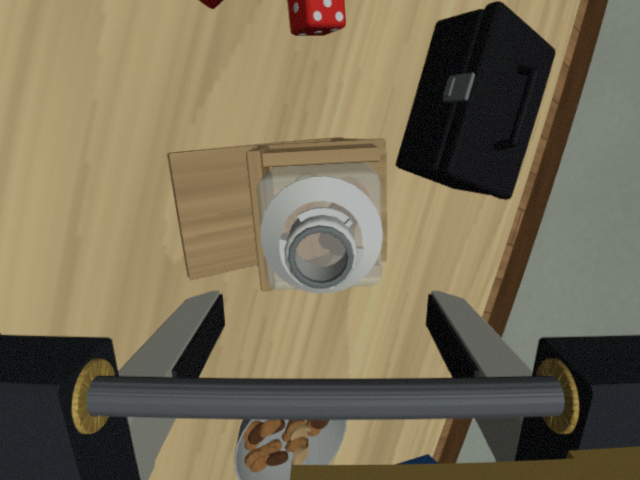

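View pics/j1.png

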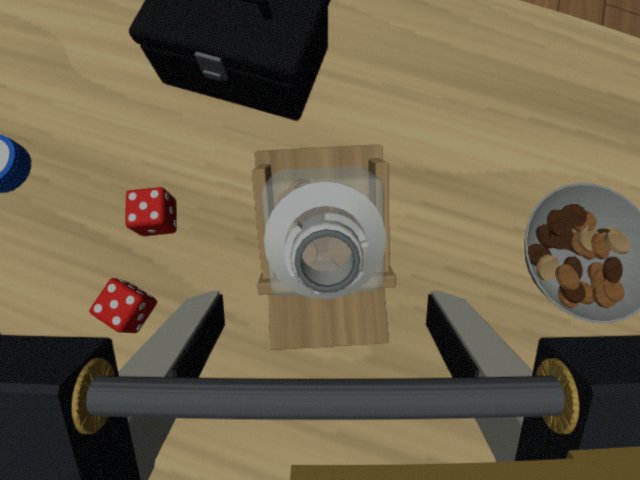

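View pics/j2.png

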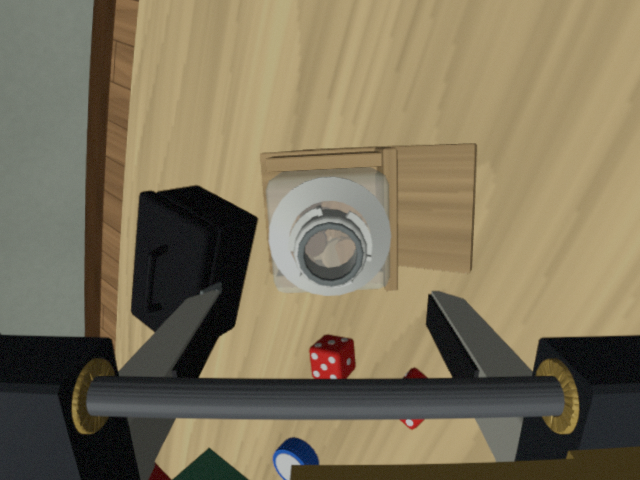

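Seen looking down the axis, the neck with its grey seal ring sits at about (320,254), (328,258) and (333,250). The stand's board edges are nearly parallel to the picture, so its yaw is close to 18°. Next I'll segment the seal ring.

```bash
python3 - <<'E'
from h import *
import pickle
o=[]
for i in range(3):
    d=pickle.load(open(f'j{i}.pkl','rb')); c=d['img'][190:300,265:395]; o.append(cv2.resize(c,None,fx=4.6,fy=4.6,interpolation=cv2.INTER_NEAREST)[:, :]) 
    cv2.imwrite(f'pics/jz{i}.png',o[-1])
    g=cv2.cvtColor(d['img'],cv2.COLOR_BGR2HSV)
    for r in (230,235,254,270,280): print(i,r,[tuple(map(int,g[r,x])) for x in range(280,345,6)])
E
```

```text
0 230 [(40, 10, 146), (20, 37, 151), (40, 11, 71), (45, 10, 159), (69, 21, 84), (83, 22, 104), (83, 19, 105), (85, 15, 102), (81, 17, 107), (85, 15, 104), (90, 3, 176)]
0 235 [(34, 15, 140), (45, 9, 118), (42, 10, 129), (86, 25, 72), (83, 23, 102), (17, 50, 144), (18, 53, 148), (17, 20, 115), (13, 20, 116), (75, 16, 93), (90, 19, 109)]
0 254 [(48, 8, 169), (42, 10, 132), (90, 20, 101), (21, 31, 139), (18, 51, 151), (18, 52, 148), (18, 50, 149), (18, 45, 141), (19, 37, 131), (18, 26, 119), (21, 16, 114)]
0 270 [(42, 10, 133), (48, 8, 161), (77, 20, 90), (84, 15, 86), (45, 8, 127), (40, 12, 125), (53, 9, 114), (45, 5, 101), (53, 12, 88), (36, 17, 74), (75, 8, 66)]
0 280 [(24, 34, 158), (60, 8, 134), (38, 8, 135), (50, 12, 123), (79, 20, 100), (84, 15, 84), (60, 9, 82), (53, 12, 88), (83, 19, 55), (85, 16, 98), (78, 14, 94)]
1 230 [(45, 3, 162), (50, 5, 162), (45, 10, 159), (35, 10, 161), (53, 8, 124), (70, 5, 161), (80, 5, 151), (90, 14, 94), (86, 21, 87), (78, 13, 101), (68, 6, 157)]
1 235 [(53, 6, 161), (20, 21, 143), (60, 5, 162), (40, 6, 120), (68, 6, 163), (85, 16, 95), (79, 22, 9
[... 688 characters left out ...]
48, 149), (18, 46, 143), (39, 15, 116)]
2 235 [(72, 7, 187), (60, 4, 187), (48, 7, 184), (42, 9, 136), (75, 9, 113), (95, 15, 105), (12, 33, 131), (17, 31, 130), (17, 51, 155), (16, 48, 149), (16, 39, 143)]
2 254 [(80, 4, 186), (90, 3, 186), (15, 38, 161), (90, 15, 117), (70, 12, 63), (16, 37, 132), (16, 33, 130), (21, 37, 166), (21, 37, 158), (21, 38, 154), (16, 48, 154)]
2 270 [(45, 6, 169), (75, 3, 186), (68, 5, 188), (60, 4, 184), (83, 19, 110), (60, 10, 51), (30, 7, 72), (54, 18, 70), (80, 11, 69), (45, 7, 73), (45, 14, 74)]
2 280 [(22, 38, 166), (20, 38, 167), (53, 5, 186), (53, 5, 186), (50, 8, 187), (45, 9, 167), (75, 14, 106), (81, 19, 95), (84, 19, 66), (83, 14, 75), (86, 17, 108)]
```

View pics/jz1.png

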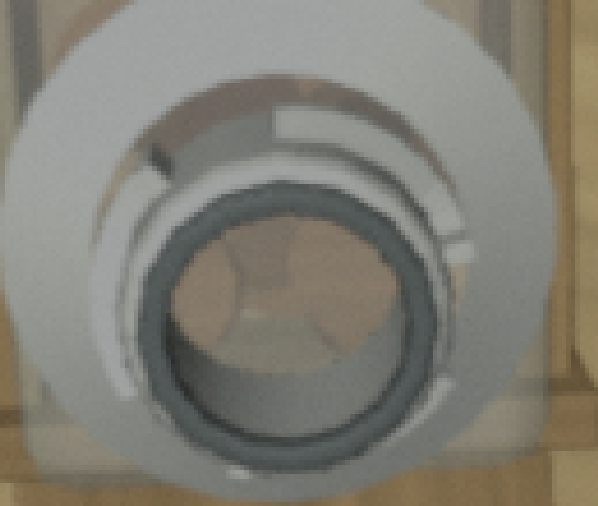

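View pics/jz2.png

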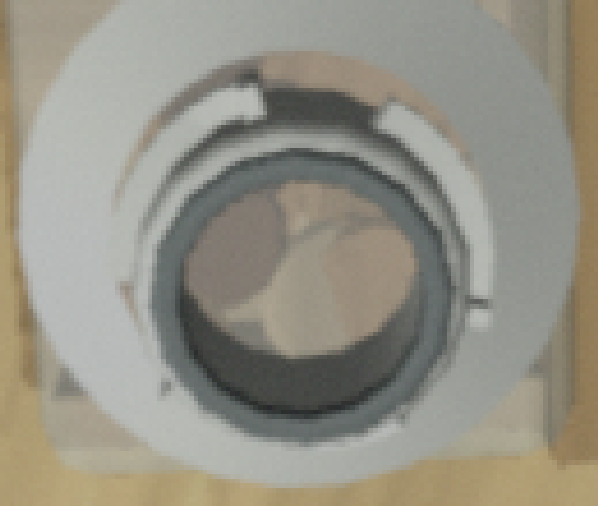

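View pics/jz0.png

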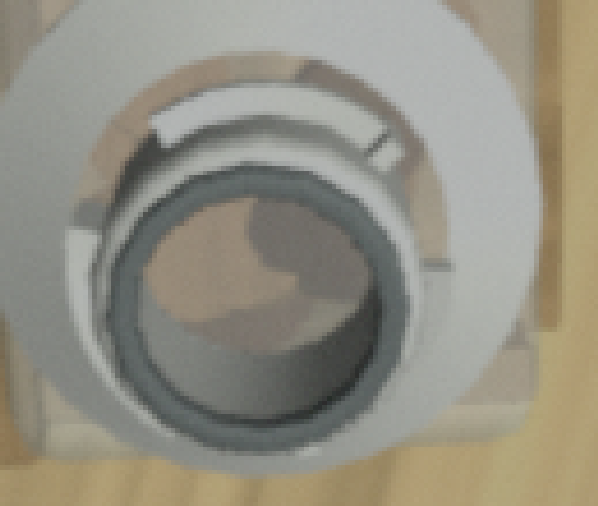

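The zoomed views show the seal ring clearly: its outer edge spans about x 138–437 and y 180–470 in the phi=0 zoom. The ridges and one gap are also visible. Next I'll fit the ring and the stand edges.

```bash
cat > b.py <<'E'
from h import *
import pickle
obs=[]
D=[pickle.load(open(f'j{i}.pkl','rb')) for i in range(3)]
cont=[]
for i,d in enumerate(D):
    g=cv2.cvtColor(cv2.GaussianBlur(d['img'],(3,3),0),cv2.COLOR_BGR2HSV)
    m=cv2.inRange(g,(68,12,60),(105,60,122)); k=np.zeros_like(m);k[215:300,275:375]=m[215:300,275:375]
    k=cv2.morphologyEx(k,cv2.MORPH_OPEN,np.ones((2,2)))
    c=max(cv2.findContours(k,cv2.RETR_EXTERNAL,cv2.CHAIN_APPROX_NONE)[0],key=cv2.contourArea)
    e=cv2.fitEllipse(cv2.convexHull(c)); print(i,e); obs.append((d,e[0])); cont.append(c)
    v=d['img'].copy(); cv2.ellipse(v,e,(0,0,255),1); cv2.imwrite(f'pics/e{i}.png',cv2.resize(v[190:300,265:395],None,fx=4,fy=4))
print(tri(obs)); print(tri([obs[0],obs[2]]))
p=tri(obs)[0]
# in tool frame of each view
for d,uv in obs:
    M=R.from_euler('xyz',d['rot']).as_matrix(); print('tool',M.T@(p-d['tcp']))
E
python3 b.py; python3 -c "
import cv2,numpy as np
cv2.imwrite('pics/e.png',np.hstack([cv2.resize(cv2.imread(f'pics/e{i}.png'),(266,225)) for i in range(3)]))"
```

```text
0 ((321.4001770019531, 257.6234436035156), (61.39866256713867, 64.06831359863281), 89.15902709960938)
1 ((327.8652038574219, 261.6416015625), (61.96394348144531, 64.4818344116211), 91.50137329101562)
2 ((331.2394714355469, 254.75694274902344), (62.41612243652344, 64.1325454711914), 100.42537689208984)
(array([ 503.52983926, -209.46119009,  190.90105644]), [0.7100330335439032, 0.37159644237529316, 0.7048263979181059])
(array([ 503.470347  , -209.26458457,  190.89337285]), [0.6799232765384979, 0.6799232765385593])
tool [-0.66199965 -2.72406234 77.24597069]
tool [-3.07475128  1.2368264  77.20714565]
tool [ 1.26175403  3.06255121 77.18093258]
```

View pics/e.png

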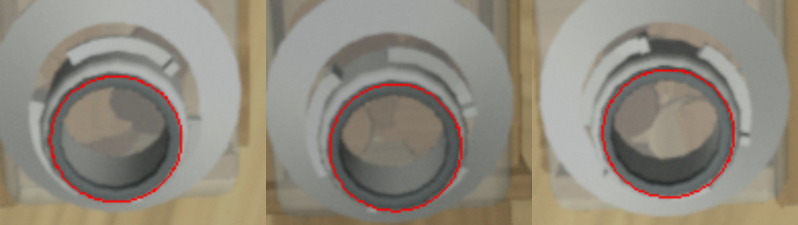

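```bash
python3 - <<'E'
from h import *
import pickle
D=[pickle.load(open(f'j{i}.pkl','rb')) for i in range(3)]
C=[[(169,153),(189,278)],[(271,349),(388,344)],[(476,144),(470,271)]]
for d,c in zip(D,C):
    g=cv2.cvtColor(d['img'],cv2.COLOR_BGR2GRAY)
    q=cv2.cornerSubPix(g,np.float32(c).reshape(-1,1,2),(5,5),(-1,-1),(3,50,.01)).reshape(-1,2)
    P=onz(d,q,10); e=P[1]-P[0]; n=np.array([e[1],-e[0]])
    print(q.tolist(),P.round(1).tolist(),np.linalg.norm(e), np.degrees(np.arctan2(e[1],e[0]))%180-90)
# triangulate shared corners: which match?
E
```

```text
[[167.35147094726562, 152.59323120117188], [189.37229919433594, 279.1858215332031]] [[428.6, -170.7, 10.0], [475.4, -287.8, 10.0]] 126.15140994908019 21.78358364655243
[[268.7783508300781, 349.73883056640625], [388.4974060058594, 342.2333068847656]] [[428.5, -169.8, 10.0], [475.1, -288.0, 10.0]] 127.13340084287815 21.52565819812341
[[475.55078125, 142.78851318359375], [470.2344665527344, 271.6335144042969]] [[474.6, -288.4, 10.0], [429.1, -171.9, 10.0]] 125.04145103517716 21.331930454428118
```

```bash
python3 - <<'E'
from h import *
import pickle
yaw=np.radians(21.55); a=axis(yaw); s=np.array([503.5,-209.4,190.9])
obs=[]
for i,p in enumerate((165,75,-15)):
    robot.move_ptp(s+a*60,eul(toolR(a,np.radians(p)))); robot.sleep(.3)
    d=snap('wrist',f'k{i}.png'); d['tcp']=robot.current_tcp_pos(); d['rot']=robot.current_eef_rot()
    pickle.dump(d,open(f'k{i}.pkl','wb'))
    x,y=proj(d,s)[0].astype(int)
    g=cv2.cvtColor(cv2.GaussianBlur(d['img'],(3,3),0),cv2.COLOR_BGR2HSV)
    m=cv2.inRange(g,(68,12,55),(108,60,122)); k=np.zeros_like(m);sl=np.s_[y-44:y+44,x-44:x+44];k[sl]=m[sl]
    k=cv2.morphologyEx(k,cv2.MORPH_OPEN,np.ones((2,2)))
    c=max(cv2.findContours(k,cv2.RETR_EXTERNAL,cv2.CHAIN_APPROX_NONE)[0],key=cv2.contourArea)
    e=cv2.fitEllipse(cv2.convexHull(c)); v=d['img'].copy(); cv2.ellipse(v,e,(0,0,255),1)
    cv2.imwrite(f'pics/m{i}.png',cv2.resize(v[y-50:y+50,x-50:x+50],(266,266))); obs.append((d,e[0])); print(e,(x,y),robot.current_t())
p,r=tri(obs);print(p,r); p2,r2=tri([obs[0],obs[2]]);print(p2,r2)
for d,uv in obs:
    M=R.from_euler('xyz',d['rot']).as_matrix(); print('tool',M.T@(p-d['tcp']),M.T@d['eye']-M.T@d['tcp'], 'rot err',np.degrees(np.arccos(-M[:,2]@a)),d['tcp']-(s+60*a))
cv2.imwrite('pics/m.png',np.hstack([cv2.imread(f'pics/m{i}.png') for i in range(3)]))
E
```

```text
((325.8162841796875, 264.716796875), (65.4171142578125, 68.90917205810547), 90.17879486083984) (np.int64(324), np.int64(264)) 6.6083
((326.80450439453125, 265.26953125), (65.5737533569336, 68.61089324951172), 98.42342376708984) (np.int64(325), np.int64(265)) 8.3583
((326.03509521484375, 265.9087829589844), (66.48113250732422, 69.12042999267578), 91.24452209472656) (np.int64(325), np.int64(266)) 10.1083
[ 503.44575898 -209.41153865  190.40251918] [0.6149213738082938, 0.4899209281468647, 0.6376575196406116]
[ 503.65026483 -209.26080755  190.51131459] [0.570036575355924, 0.5700365753559006]
tool [ 0.32314197  0.10191651 60.44894072] [ 7.91907800e+01  6.23270492e-02 -1.66493196e+02] rot err 0.0062810161862964595 [0.01068841 0.00483673 0.05926884]
tool [-0.07113231  0.28563585 60.40218912] [  79.40135783   -0.2599827  -166.47796572] rot err 0.00043295079632301836 [-0.00575781  0.01277438 -0.00188321]
tool [-0.29239945 -0.07547472 60.39925809] [ 7.97166118e+01 -5.42518298e-02 -1.66481149e+02] rot err 0.0007707557149263023 [ 0.0026252   0.01297652 -0.00072173]
```

View pics/m.png

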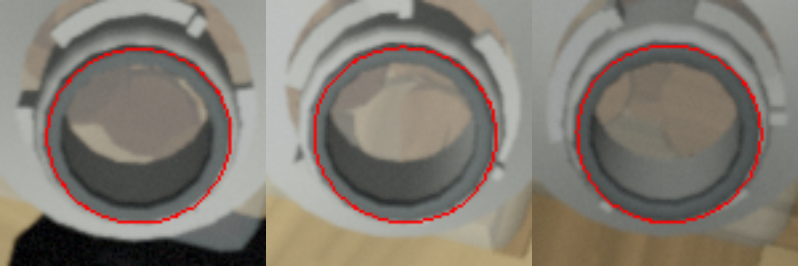

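```bash
cat > lid.py <<'E'
from h import *
def white(d,c,r):
    x,y=int(c[0]),int(c[1]); g=cv2.cvtColor(d['img'],cv2.COLOR_BGR2HSV)
    m=cv2.inRange(g,(0,0,120),(180,95,255)); k=np.zeros_like(m)
    b=cv2.inRange(g,(100,110,30),(132,255,255)); bb=np.zeros_like(b); sl=np.s_[max(0,y-r):y+r,max(0,x-r):x+r]; bb[sl]=b[sl]
    cb=max(cv2.findContours(bb,cv2.RETR_EXTERNAL,cv2.CHAIN_APPROX_NONE)[0],key=cv2.contourArea); h=cv2.convexHull(cb)
    f=np.zeros_like(m); cv2.fillConvexPoly(f,h,255); f=cv2.erode(f,np.ones((7,7))); k=cv2.bitwise_and(m,f)
    cw=max(cv2.findContours(k,cv2.RETR_EXTERNAL,cv2.CHAIN_APPROX_NONE)[0],key=cv2.contourArea)
    return cv2.fitEllipse(cv2.convexHull(cw)),cv2.fitEllipse(h)
E
python3 - <<'E'
from lid import *
import pickle
L=np.array([527.8,221.3,30]); obs=[];V=[]
for i,y in enumerate((.3,.3-np.pi)):
    robot.move_ptp([L[0],L[1],180 if i==0 else 130],[np.pi,0,y]); robot.sleep(.3)
    d=snap('wrist',f'l{i}.png'); pickle.dump(d,open(f'l{i}.pkl','wb'))
    w,b=white(d,proj(d,L)[0],70); print(w,b,robot.current_t())
    obs.append((d,w[0])); v=d['img'].copy(); cv2.ellipse(v,w,(0,0,255),1); cv2.ellipse(v,b,(0,255,0),1); V.append(cv2.resize(v,(400,300)))
    print(onz(d,w[0],30), onz(d,b[0],26))
print(tri(obs)); cv2.imwrite('pics/l.png',np.hstack(V))
E
```

```text
((323.5382385253906, 228.476318359375), (62.14595031738281, 64.1075210571289), 93.80099487304688) ((323.53350830078125, 225.74134826660156), (79.23542785644531, 81.05315399169922), 1.230313777923584) 12.1167
[[528.21208984 221.99509422  30.        ]] [[529.47914356 222.40420283  26.        ]]
((325.3994445800781, 246.24807739257812), (71.9769515991211, 75.07364654541016), 90.11428833007812) ((325.3594970703125, 242.4647674560547), (93.03815460205078, 95.18476104736328), 179.1084747314453) 15.1167
[[527.46964404 221.79057439  30.        ]] [[525.95158405 221.29695396  26.        ]]
(array([527.87222313, 221.90696123,  28.59124947]), [0.010048920920772864, 0.010048920920788164])
```

View pics/l.png

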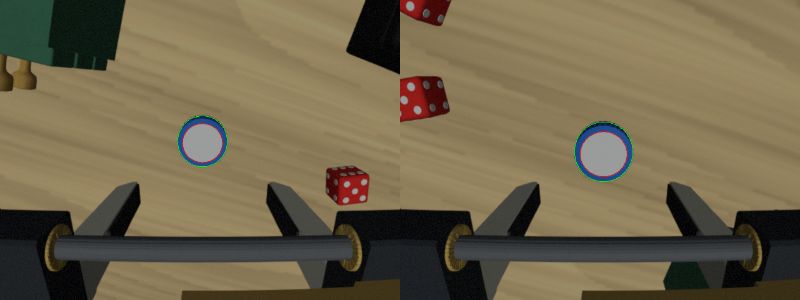

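The white disc centres at (323.5,228.5) and (325.4,246.2) triangulate to the lid's top centre at (527.9, 221.9, 28.6), which agrees with a 30 mm lid. Next is the grasp.

```bash
python3 - <<'E'
from lid import *
p=[527.87,221.9]
o=robot.current_eef_rot()
robot.move_linear(p+[35],[np.pi,0,.3-np.pi],speed=150)
print(robot.move_linear(p+[3.5],speed=60,f_stop=10), robot.current_tcp_pos(),robot.current_contact_force())
robot.move_gripper(0.0)
print(robot.current_gripper_width()*93,robot.current_contact_force(),robot.current_t())
robot.move_linear(p+[120],speed=120); robot.sleep(.2)
print(robot.current_contact_force(),robot.current_gripper_width()*93,robot.current_tcp_pos())
d=snap('wrist','g0.png'); import pickle; pickle.dump(d,open('g0.pkl','wb'))
tcp=np.array(robot.current_tcp_pos()); M=R.from_euler('xyz',robot.current_eef_rot()).as_matrix()
pt=tcp+M[:,2]*(3.5-30)
w,b=white(d,proj(d,pt)[0],90); print(w,b,proj(d,pt))
v=ray(d,w[0])[0]; n=M[:,2]; P=d['eye']+v*((pt-d['eye'])@n/(v@n)); print('lid top centre in tool',M.T@(P-tcp),robot.current_t())
E
```

```text
False [527.80500995 221.89074728   3.25740204] [ 0.69647227 -0.32881357  0.58003995]
65.84693377209433 [-0.25924164 -0.27424181  2.42782898] 17.1333
[-0.4326657   0.32221499 -0.78523479] 65.83477022757397 [527.40880808 221.80263631 119.18247014]
((324.8576965332031, 335.4053955078125), (117.73970031738281, 132.4137420654297), 90.07182312011719) ((325.06732177734375, 325.56488037109375), (166.04541015625, 169.64552307128906), 171.12594604492188) [[324.42811453 338.51609398]]
lid top centre in tool [  1.38111212   0.169369   -26.5       ] 18.5083
```

View pics/g0.png

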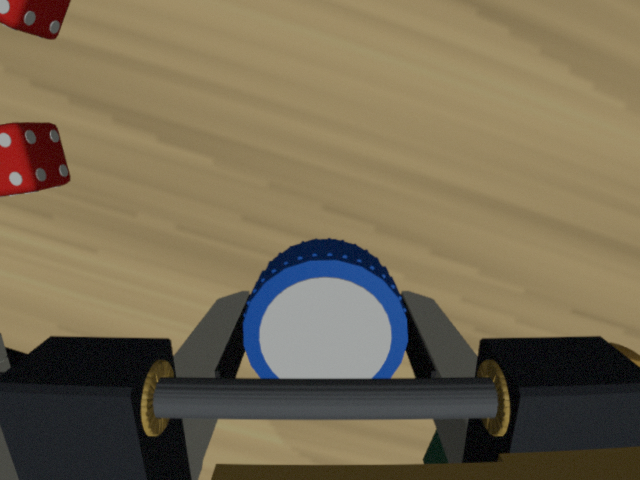

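```bash
python3 - <<'E'
from lid import *
import pickle
def circ(d,M,tcp,h,c,r,ymax):
    g=cv2.cvtColor(d['img'],cv2.COLOR_BGR2HSV); m=cv2.inRange(g,(0,0,110),(180,95,255))
    x,y=map(int,c); k=np.zeros_like(m); k[y-r:y+r,x-r:x+r]=m[y-r:y+r,x-r:x+r]; k[ymax:]=0
    n,lab=cv2.connectedComponents(k); k=np.uint8(lab==lab[y,x])*255
    q=max(cv2.findContours(k,cv2.RETR_EXTERNAL,cv2.CHAIN_APPROX_NONE)[0],key=cv2.contourArea).reshape(-1,2).astype(float)
    q=q[q[:,1]<ymax-6]
    v=ray(d,q); n=M[:,2]; o=tcp+h*n; P=d['eye']+v*(((o-d['eye'])@n)/(v@n))[:,None]; T=(P-tcp)@M
    A=np.c_[2*T[:,:2],np.ones(len(T))]; s=np.linalg.lstsq(A,(T[:,:2]**2).sum(1),rcond=None)[0]
    return s[:2],np.sqrt(s[2]+s[:2]@s[:2])
for i,z,y in ((0,180,.3),(1,130,.3-np.pi)):
    d=pickle.load(open(f'l{i}.pkl','rb')); M=R.from_euler('xyz',[np.pi,0,y]).as_matrix(); t=np.array([527.8,221.3,z])
    print(circ(d,M,t,z-29.5,proj(d,[527.9,221.9,30])[0],45,479))
d=pickle.load(open('g0.pkl','rb')); tcp=np.array(robot.current_tcp_pos()); M=R.from_euler('xyz',robot.current_eef_rot()).as_matrix()
for h in (-25.5,-26.5): print(h,circ(d,M,tcp,h,(325,330),75,374))
E
```

```text
(array([-0.10812958, -0.55348074]), np.float64(25.938418136682625))
(array([-0.66636235,  0.55442305]), np.float64(25.98835909457168))
-25.5 (array([-0.57531665,  0.16128618]), np.float64(26.17099602434727))
-26.5 (array([-0.00679134,  0.1611008 ]), np.float64(25.985276740726704))
```

```bash
cat >> h.py <<'E'
A=axis(np.radians(21.55)); S=np.array([503.5,-209.35,190.5]); Mth=S-3.5*A
def pose(z,phi): # lid_center height z (mm) above mouth, assuming nominal grip
    return Mth+A*(z-11.7), eul(toolR(A,np.radians(phi)))
def zlid(): return float((np.array(robot.current_tcp_pos())-Mth)@A+11.7)
def lat(): 
    e=np.array(robot.current_tcp_pos())-Mth; e=e-A*(e@A); return e.round(2)
def fax(): # (push reaction along +A, lateral, torque about A)
    f=np.array(robot.current_contact_force()); t=np.array(robot.current_ft_torque())
    return round(float(f@A),2), (f-A*(f@A)).round(1).tolist(), round(float(t@A),3)
E
python3 - <<'E'
from h import *
robot.move_linear([527.4,221.8,270],speed=250)
p,o=pose(90,30); robot.move_ptp(p,o)
p,o=pose(21,30); robot.move_linear(p,o,speed=120); robot.sleep(.3)
print(robot.current_t(),zlid(),lat(),fax(),robot.current_qpos())
snap('wrist','c0.png'); snap('scene','c0s.png')
d=cv2.imread('pics/c0s.png'); cv2.imwrite('pics/c0z.png',cv2.resize(d[150:320,150:340],None,fx=3.4,fy=3.4))
E
```

```text
22.1583 21.555866181780317 [ 0.26 -0.33  0.07] (-0.08, [0.3, -0.4, 0.1], -0.063) [-0.95963916  0.11124269  1.90843996  0.58812087  1.06818992  0.48302057]
```

View pics/c0.png

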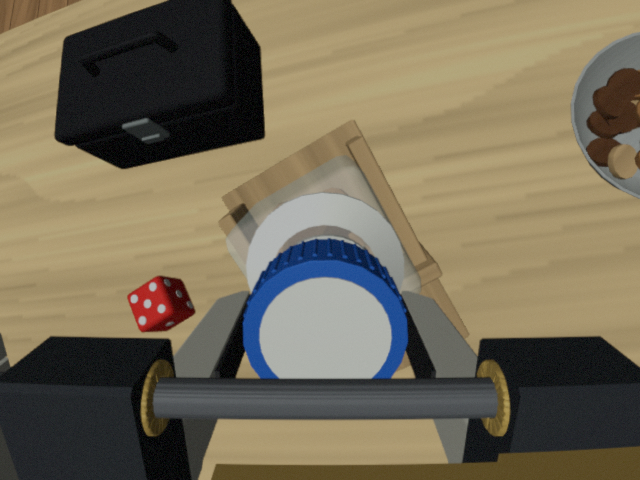

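View pics/c0z.png

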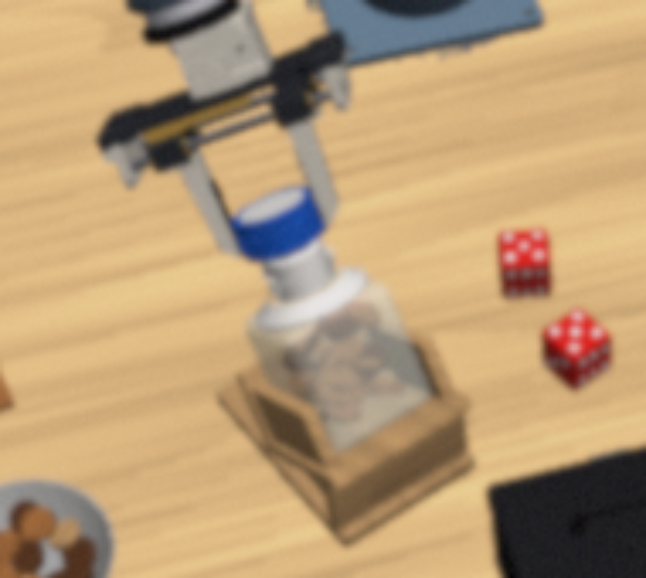

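The lid sits over the neck and coaxial with it, with the white top at about (325,338) in the wrist view. Next I'll lower it gently.

```bash
python3 - <<'E'
from h import *
p,o=pose(12,30); print(robot.move_linear(p,o,speed=30,f_stop=5),zlid(),lat(),fax())
p,o=pose(-9,30); print(robot.move_linear(p,o,speed=20,f_stop=5),zlid(),lat(),fax(),robot.current_t())
robot.sleep(.2); print(zlid(),lat(),fax(),robot.current_t())
E
```

```text
False 11.662861474930274 [-0.17  0.21 -0.05] (-0.69, [-0.7, -0.2, -0.4], -0.015)
True 3.0412126828417314 [ 0.11 -0.13  0.03] (5.38, [-0.3, 0.8, 0.0], -0.034) 23.2917
3.069592034285746 [ 0.02 -0.12 -0.01] (4.55, [1.3, 0.5, 0.8], -0.01) 23.4917
```

```bash
python3 - <<'E'
from h import *
zc=3.0; phi=30
for k in range(4):
    t=robot.current_t(); phi-=6
    p,o=pose(zc,phi); robot.move_linear(p,o,speed=20)
    f=fax(); print(phi,zc,round(zlid(),2),f,round(robot.current_t()-t,3),np.round(robot.current_qpos()[5],3))
    zc+=np.clip((f[0]-5)*.15,-1.5,1)
E
```

```text
24 3.0 2.8 (2.13, [0.9, -0.1, 0.4], 0.02) 0.258 0.373
18 2.5695 2.19 (-0.25, [-0.6, -0.4, -0.4], -0.038) 0.258 0.27
12 1.782 1.59 (-1.24, [-0.5, 0.7, -0.1], -0.01) 0.258 0.166
6 0.8460000000000001 0.79 (-0.54, [-0.3, 0.2, -0.1], 0.016) 0.258 0.061
```

```bash
python3 - <<'E'
from h import *
p,o=pose(-9,6); print(robot.move_linear(p,o,speed=20,f_stop=5),zlid(),lat(),fax(),robot.current_t())
robot.sleep(.2); print(zlid(),lat(),fax(),robot.current_t())
E
```

```text
True -8.455223828167053 [ 0.05 -0.11  0.  ] (5.13, [0.1, 0.4, 0.2], 0.008) 25.0083
-8.307596064538288 [ 0.05 -0.11  0.  ] (4.76, [0.4, 0.4, 0.3], -0.015) 25.2083
```

Dropped in: z is about -8.3 mm under 5 N, resting on the seal. Next I'll screw it clockwise in small steps.

```bash
python3 - <<'E'
from h import *
zc=-8.4; phi=6
while phi<118:
    phi+=7
    p,o=pose(zc,phi); robot.move_linear(p,o,speed=20)
    f=fax(); print(phi,round(zc,2),round(zlid(),2),lat(),f,round(robot.current_t(),2),np.round(robot.current_qpos()[5],3))
    zc=max(-11.5,zc+np.clip((f[0]-5)*.12,-.7,.7))
    if abs(f[2])>0.7 or np.linalg.norm(f[1])>15 or abs(f[0])>25: break
E
```

```text
13 -8.4 -8.08 [ 0.42 -0.38  0.14] (5.42, [-0.2, 0.7, 0.0], -0.073) 25.48 0.171
20 -8.35 -8.17 [ 0.26 -0.33  0.07] (5.24, [0.5, -0.3, 0.2], -0.022) 25.76 0.291
27 -8.32 -8.23 [ 0.12 -0.19  0.02] (4.89, [-0.3, -0.5, -0.3], -0.1) 26.03 0.412
34 -8.33 -8.3 [ 0.03 -0.05  0.01] (5.67, [-0.9, -1.0, -0.7], -0.089) 26.31 0.534
41 -8.25 -8.25 [-0.01 -0.01 -0.01] (5.71, [0.0, -0.4, -0.1], -0.034) 26.58 0.656
48 -8.17 -8.21 [-0.06  0.06 -0.02] (4.99, [-0.7, -0.5, -0.5], -0.032) 26.86 0.778
55 -8.17 -8.2 [-0.04  0.07 -0.01] (5.28, [-0.1, 0.2, -0.0], -0.094) 27.13 0.901
62 -8.14 -8.16 [-0.03  0.04 -0.01] (5.66, [0.4, -0.7, 0.1], -0.047) 27.41 1.023
69 -8.06 -8.09 [-0.01  0.05  0.  ] (5.98, [0.3, 0.2, 0.2], -0.07) 27.68 1.145
76 -7.94 -8.21 [-0.18  0.14 -0.07] (1.47, [-0.3, -0.6, -0.3], -0.179) 27.96 1.267
83 -8.36 -8.65 [-0.27  0.22 -0.1 ] (-0.85, [-0.2, -1.0, -0.3], -0.139) 28.23 1.389
90 -9.06 -8.98 [-0.08  0.09 -0.03] (3.87, [-1.1, 0.7, -0.4], -0.171) 28.51 1.511
97 -9.2 -9.07 [ 0.07 -0.12  0.01] (4.04, [-0.4, -0.5, -0.3], 0.208) 28.78 1.633
104 -9.31 -9.11 [ 0.09 -0.38 -0.03] (5.16, [-1.1, -1.5, -0.9], 0.493) 29.06 1.755
111 -9.29 -9.13 [ 0.08 -0.19  0.01] (6.06, [-1.6, -0.9, -1.0], 0.337) 29.33 1.878
118 -9.17 -9.1 [0.08 0.01 0.05] (4.84, [-0.7, -0.7, -0.5], 0.471) 29.61 2.0
```

```bash
python3 - <<'E'
from h import *
a=snap('wrist','t0.png')
p,o=pose(-10,118); robot.move_linear(p,o,speed=20); print(zlid(),fax())
for ph in (124,130):
    p,o=pose(-10,ph); robot.move_linear(p,o,speed=20); print(ph,zlid(),lat(),fax())
b=snap('wrist','t1.png')
cv2.imwrite('pics/t.png',np.hstack([cv2.resize(x['img'][220:400,225:425],(400,360)) for x in (a,b)])); print(robot.current_t(),robot.current_gripper_width()*93)
E
```

```text
-9.538757680192365 (10.33, [-2.4, -0.7, -1.4], 0.61)
124 -9.662351615523658 [ 0.14 -0.15  0.05] (8.78, [-2.0, -0.3, -1.1], 0.51)
130 -9.7700146956529 [ 0.12 -0.16  0.03] (8.31, [-0.9, -1.0, -0.7], 0.427)
30.475 66.03563960321564
```

View pics/t.png

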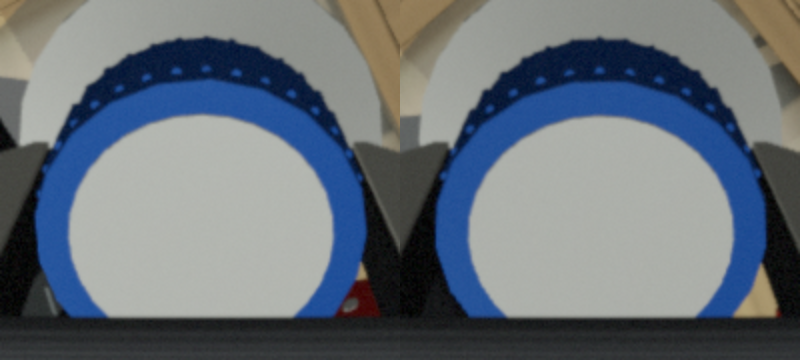

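Between the two pictures the knurl dots shifted against the fingers (one near (205,68) became (600,70)). The torque stayed at about 0.45 N m, so the lid is against its stop and slipping in the grip. Now I'll release it and look.

```bash
python3 - <<'E'
from h import *
import pickle
robot.move_gripper(1.0); print(robot.current_gripper_width()*93,fax(),robot.current_t())
p,o=pose(25,130); robot.move_linear(p,o,speed=80)
obs=[]
for i,ph in enumerate((165,75,-15)):
    p,o=pose(80,ph); robot.move_ptp(p,o); robot.sleep(.25)
    d=snap('wrist',f'f{i}.png'); pickle.dump(d,open(f'f{i}.pkl','wb'))
    d['tcp']=np.array(robot.current_tcp_pos()); d['M']=R.from_euler('xyz',robot.current_eef_rot()).as_matrix()
    from lid import white
    w,b=white(d,proj(d,Mth+5*A)[0],60); obs.append((d,w[0])); print(w,b[0])
q,r=tri(obs); e=q-Mth; print('top centre: along',e@A,'lat',e-A*(e@A),r,robot.current_t())
s=snap('scene','fs.png'); cv2.imwrite('pics/fz.png',cv2.resize(s['img'][150:320,150:340],None,fx=3.4,fy=3.4))
E
```

```text
93.10466370141138 (0.37, [-0.9, 0.3, -0.5], -0.034) 31.1333
((323.9466857910156, 263.72247314453125), (81.98706817626953, 86.60514831542969), 89.39189147949219) (323.8026428222656, 259.4951171875)
((325.0642395019531, 263.1239013671875), (81.75667572021484, 86.63372039794922), 89.53218841552734) (325.0123291015625, 257.9869384765625)
((325.3021240234375, 263.4263916015625), (81.76465606689453, 86.33329772949219), 89.99349975585938) (325.2854309082031, 258.4087829589844)
top centre: along 4.194698681061097 lat [0.20244086 0.15930532 0.14249272] [0.039956296022583014, 0.022130383876408352, 0.0514642158072985] 36.0667
```

View pics/f1.png

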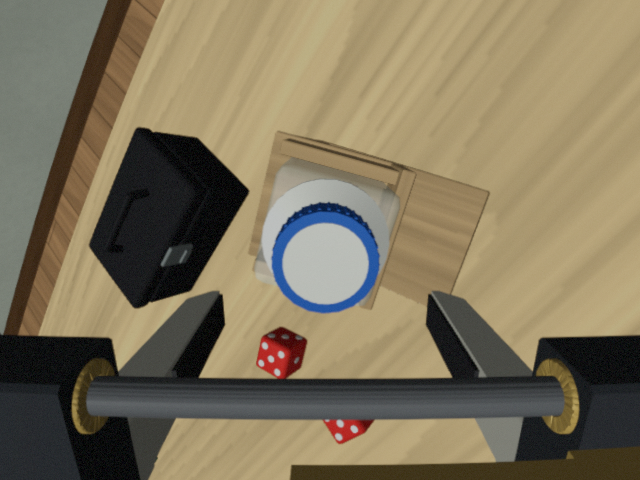

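View pics/fz.png

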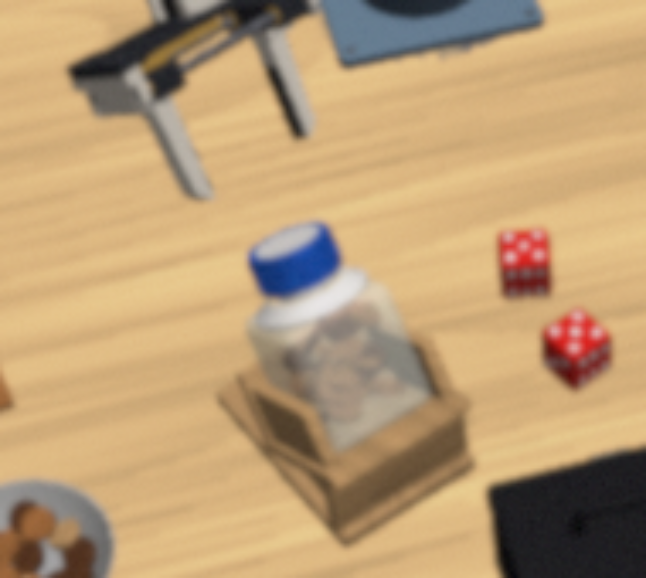

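```bash
python3 - <<'E'
from h import *
print(robot.current_t(),robot.current_contact_force()); robot.hand_in()
E
```

```text
36.1167 [-0.21040115  1.08210346  0.48654699]
the job is handed in; nothing more can be done
```

The lid is screwed on the jar and let go, and I handed the job in at 36 s of the 72 s allowed; no verdict is reported.

**What I did:**
- I set the lid level and coaxial over the neck. It first touched on the ridges, with its centre about 3 mm above the mouth point.
- I turned it anticlockwise about 24° and it dropped in at the thread starts, at about -8.3 mm under 5 N of press.
- I screwed it clockwise. Resistance came up after about 91°, and with continued turning the lid slipped in the grip at about 0.45 N m.

**Last checks, with the hand off the lid:**
- **Height:** three wrist views put the lid's centre about 10.8 mm below the mouth point; 10 is expected at the stop, and 9 to 13 is accepted. My camera heights read 0.5 to 1.4 mm low on the mouth and on the lid while it stood on the shelf, so the true value is probably near 10.
- **Centring:** the lid's top centre is about 0.3 mm off the jar's axis.
- **Levelness:** I judged this only from how the lid sits in the pictures; I did not measure its tilt separately.
- **Other objects:** the dice, bowl and caddy look undisturbed in the pictures. I did not check the chest again at the end, but the arm stayed clear of it.

**Disagreements:** the jar axis located from the stand's foot was about 1.8 mm off the one from the seal ring, so I used the ring. The moment reading was slightly negative through the free part of the turn and only became a clear resistance at the stop.

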